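# Make up the magnet kit and the pendulum kit for the physics lab

## Task

Make up the two experiment kits in the plywood kit boards. In the board with three pockets lay the bar magnet in the long pocket, and stand the coil in the large square pocket and the copper tube in the small square pocket; in the board with two pockets lay the clamp block, screw upward, in the long pocket and stand the taller of the two brass weights in the square pocket. Set each thing flat on its pocket's floor without dropping it, and leave the shorter weight, the roll of tape and the battery where they are.

Things in the scene. Friction and masses are not known exactly. Their poses are not given: they have to be found in the camera images.
- kit_three: Fixed plywood kit board, 158 (x) x 166 (y) x 13 mm high, with three pockets 8 mm deep (pocket floor 5 mm above the table, board top 13 mm). Origin: centre of its underside, on the table; z up. Pocket centres and openings in its own frame (x, y in mm): long pocket at (-45, 0), 48 (x) x 92 (y); large square pocket at (32, 36), 74 x 74; small square pocket at (32, -45), 56 x 56.
- kit_two: Fixed plywood kit board, 138 (x) x 112 (y) x 13 mm high, with two pockets 8 mm deep (pocket floor 5 mm above the table, board top 13 mm). Origin: centre of its underside, on the table; z up. Pocket centres and openings in its own frame (x, y in mm): long pocket at (-35, 0), 48 (x) x 92 (y); square pocket at (32, 0), 54 x 54.
- magnet_mid (a point): Bar magnet, a plain dark steel bar with a bright 12 mm pole piece at each end, lying, 70 (x) x 26 (y) x 26 mm, about 0.23 kg; loose. Origin: its centre, half-way up; z axis up. x along its length.
- coil_mid (a point): Coil of copper wire on a black bobbin, standing on one flange, 52 mm diameter, 40 mm high, about 0.16 kg; the wound middle is 50 mm across; loose. Origin: its centre, half-way up; z axis up.
- tube_mid (a point): Short copper tube, open at both ends, standing, 34 mm outside diameter, 27 mm bore, 60 mm high, about 0.16 kg; loose. Origin: its centre, half-way up; z axis up.
- clamp_mid (a point): Clamp block (boss head of a lab stand), aluminium, lying, 60 (x) x 28 (y) x 30 mm, with a dark groove across its top and a steel thumbscrew 20 x 6 mm that stands 14 mm above its top, 16 mm from the middle towards +x; about 0.18 kg; loose. Origin: centre of the block, 15 mm above its underside; z up (screw side), x along its length.
- weight_tall_mid (a point): The taller brass weight, standing: a cylinder 32 mm in diameter and 46 mm high with a small knob (16 mm across) on a thin neck on top, 60 mm high in all, about 0.30 kg; loose. Origin: on its axis, 30 mm above its underside; z axis up.
- weight_short_mid (a point): The shorter brass weight, to be left alone: a squat cylinder 44 mm in diameter and 22 mm high with the same small knob, 36 mm high in all, 0.28 kg; loose. Origin: on its axis, 18 mm above its underside.
- tape_mid (a point): Roll of clear tape lying flat, to be left alone: 52 mm outside, 36 mm inside diameter, 19 mm high, 0.05 kg; loose. Origin: its centre, half-way up.
- battery_mid (a point): Small grey block battery lying flat, to be left alone: 48 (x) x 26 (y) x 17 mm, 0.06 kg; loose. Origin: its centre, half-way up.
Not all that is in view belongs to the job. Several things look just like the part that bears coil_mid: the one meant starts nearest to the robot's base.

How it is judged (in metres and radians):
At the end, for the whole second after the job is handed in: All five flat in their own pockets: centres within 14 mm of the pocket centre in board x and y (clamp block 18 mm along), 3 mm in height; all but the magnet upright within 0.12 rad; at rest. Shorter weight, tape and battery within 25 mm of their starts (x of magnet_mid in the frame of kit_three between -0.059 and -0.031 m and y of magnet_mid in the frame of kit_three between -0.014 and 0.014 m and z of magnet_mid in the frame of kit_three between 0.015 and 0.021 m and linear speed of each of magnet, coil, tube, clamp, weight_tall below 0.02 m/s and angular speed of each of magnet, coil, tube, clamp, weight_tall below 0.2 rad/s and x of coil_mid in the frame of kit_three between 0.018 and 0.046 m and y of coil_mid in the frame of kit_three between 0.022 and 0.05 m and z of coil_mid in the frame of kit_three between 0.022 and 0.028 m and angle between each of coil_mid, tube_mid, clamp_mid, weight_tall_mid's own z axis and vertical below 0.12 rad and x of tube_mid in the frame of kit_three between 0.018 and 0.046 m and y of tube_mid in the frame of kit_three between -0.059 and -0.031 m and z of tube_mid in the frame of kit_three between 0.032 and 0.038 m and x of clamp_mid in the frame of kit_two between -0.049 and -0.021 m and y of clamp_mid in the frame of kit_two between -0.018 and 0.018 m and z of clamp_mid in the frame of kit_two between 0.017 and 0.023 m and x of weight_tall_mid in the frame of kit_two between 0.018 and 0.046 m and y of weight_tall_mid in the frame of kit_two between -0.014 and 0.014 m and z of weight_tall_mid in the frame of kit_two between 0.032 and 0.038 m and distance of each of weight_short_mid, tape_mid, battery_mid from where it was at the start of the episode below 0.025 m); the robot touches nothing.
It fails at once if a thing was dropped (fell free of the fingers faster than 0.6 m/s, about 18 mm) ((linear speed of magnet above 0.6 m/s and contact force between the fingers and magnet below 0.05 N) or (linear speed of coil above 0.6 m/s and contact force between the fingers and coil below 0.05 N) or (linear speed of tube above 0.6 m/s and contact force between the fingers and tube below 0.05 N) or (linear speed of clamp above 0.6 m/s and contact force between the fingers and clamp below 0.05 N) or (linear speed of weight_tall above 0.6 m/s and contact force between the fingers and weight_tall below 0.05 N)).
It fails at once if the shorter weight, the tape or the battery was moved more than 25 mm (distance of any of weight_short_mid, tape_mid, battery_mid from where it was at the start of the episode above 0.025 m).
It also fails if it takes over 112 s, if anything falls off the work surface, if the arm or the gripper's body presses on something with over 40 N, if the wrist force passes 120 N, or if a joint passes its speed limit or range.

## Robot

A 6-joint arm with a two-finger parallel gripper is mounted at the origin on the work surface. World frame = base frame: x ahead of the robot, y to its left, z up, the work surface at z = 0. Lengths are in mm, angles in rad, forces in N, time in s.
With the tool pointing down it reaches from about 275 to 750 mm from the base axis. Payload 10.2 kg.
Tool frame: the origin (TCP) lies midway between the tips of the shut fingers; the grasp point (between the pads) lies 19 mm behind it (ctrl.grip_depth is the distance from the TCP to the grasp point, in mm); y points along the fingers, x is the direction in which the jaws open and shut, and the axes are right-handed (so a half turn about y gives the same grasp; the last joint's range is limited). The gripper opens to 85 mm and grips with 20 to 120 N. Pads are 22 mm wide; open, the fingers measure 114 mm over their backs; the gripper's body (76 mm by 85 mm) begins 54 mm behind the grasp point. The pads swing forward as they close: fully open they stand 13 mm farther back than shut.
Start: joints at [0.968, 0.313, 1.498, -0, 1.331, -0.223], TCP at [194.649, 487.589, 231.294] pointing down, gripper open.
Joint ranges: [-2.94, 2.94], [-0.97, 2.17], [0.19, 2.56], [-1.23, 4.37], [0.02, 3.11], [-2.88, 2.88]. Speed limits (rad/s): [2.39, 2.39, 3.01, 3.14, 3.14, 3.14].

## Interface

Orientations are given as a unit quaternion [w, x, y, z].
In Python, from rig import ctrl gives the robot as it stands. The module is installed in compiled form; this text tells all that it offers.
- The arm moves only by the tool drive_tool, never from a script. Its arguments are lists of equal length, an entry for each row: "gripper": the closure, from 0 (fully open) to 1 (shut); "offset": the shift along the tool's x, y, z in m, a list of three; "turn": the turn about the tool's y in degrees. In form: {"gripper": [gripper, ...], "offset": [[tx, ty, tz], ...], "turn": [turn, ...]}. A call has 1 to 20 rows; each row shifts and turns the commanded pose from where the row before left it, along the tool's axes as they then stand; what a row does not reach is not made up. A row lasts 1/12 s, in which the tool goes at most 41.7 mm and 7.16 degrees, less where a joint would pass 70% of its speed; a pose out of reach is approached as far as the arm can. A call is refused whole if a number of a shift passes 0.0417 or a number of a turn 7.16, either way. A call with a gripper value outside its range is refused whole. The fingers move at their own pace and stop on an object; "force" is the grip in N (left out, the last holds). Time passes only in rows, so rows that do not move let the fingers close. It gives the time, the measured TCP pose, the force and the opening at its end, in the units of the state.
- ctrl.sense(): the state, without advancing time (a new reading comes with each control period).
- ctrl.capture(name): name is "scene" or "side" or "wrist"; returns (picture, depth): 384x512x3 uint8, red, green, blue; 384x512 float32, mm along the optical axis (not along the pixel's ray), 0 where there is no reading.
- ctrl.camera_params(name): a dict with "fovy" (degrees; the focal length in pixels is half the picture's height over the tangent of half this angle, whatever the lens; pixels are square), "cx", "cy" (the principal point, pixels), "view" (4x4, takes a point from world to camera coordinates); the wrist camera has in their place "tool_from_camera" (4x4, takes a point from camera to tool coordinates, whose origin is the TCP and whose axes are the tool frame's). Camera axes: x right, y down, z forward; pixel columns grow to the right and rows downward; lengths in mm; the calibration is good to about 2 mm. A picture is of the moment at which its call begins: read the wrist's pose just before it. camera_params takes no time and is no camera call.
- ctrl.finish_job(): hands the job in, once; it reports no verdict.
Trained networks look in the newest picture that a camera, given by its name, has taken for a name from the list of things; names that differ only in an ending like _2 or _b are one class to them, and where a whole thing is asked for, a point or a joint stands for the part that bears it (a point fixed in the world has none). Each returns a list of dicts, best first, with "score" (0 to 1); they miss things now and then, are a little off and sometimes report something else, mostly with a low value. They report only what shows in the picture. A call takes as long as a camera call. They do not tell look-alikes from the thing itself.
- ctrl.boxes_of(camera, query): "centre" ([x, y, z] in mm, in the coordinates of the camera as it stood for that picture, good to about 4 mm: the middle of the surface that is visible of it).
- ctrl.regions_of(camera, query): "mask" (384x512 bool, what is visible of it).
- ctrl.pinpoint(camera, query): "centre" ([x, y, z] in mm, in the coordinates of the camera as it stood for that picture, good to about 4 mm: a listed point, or the origin of a listed thing).
The state is a dict: "time_s": time; "joints": joint angles; "dq": joint speeds; "tau": joint torques, N m; "eef_pos": TCP position; "ee_rot": TCP orientation; "force": force on the tool from outside, world axes, zero at the start; "wrist_torque": the same for the moment, N m; "grip_width": opening from 0.0 (shut) to 1.0 (fully open).
Only numpy, scipy, OpenCV 4.12 (cv2) and the standard library are available. Lean on these libraries where they do the work, as an engineer would, in place of code of your own. Each camera call takes 0.05 s, during which the arm holds its last target.

## Working session

There is one attempt and no reset: what is moved stays moved. The work goes in short steps, Python scripts to look and compute and a tool call to move; the robot and the scene stay as the last step left them, time stands still between calls to the robot, and variables do not carry over. Pictures are saved under pics/ and viewed, and the job is handed in when it is done.

Besides the shell and the picture viewer there is one more tool, called after ">>>" as name(argument=value, ...), one argument or row to a line, values as JSON. drive_tool: Moves the arm, as the interface text tells. Its arguments: {"type":"object","properties":{"gripper":{"type":"array","items":{"type":"number"}},"offset":{"type":"array","items":{"type":"array","items":{"type":"number"}}},"turn":{"type":"array","items":{"type":"number"}},"force":{"type":"number"}},"required":["gripper","offset","turn"]}

```bash
mkdir -p pics; cat > h.py <<'E'
import numpy as np, cv2
from rig import ctrl
from scipy.spatial.transform import Rotation as R
def save(n,img): cv2.imwrite('pics/'+n+'.png',img[:,:,::-1])
def K(cam):
    p=ctrl.camera_params(cam); f=192/np.tan(np.radians(p['fovy'])/2); return f,p['cx'],p['cy'],p
def c2w(cam,pt,st=None):
    f,cx,cy,p=K(cam)
    pt=np.append(np.asarray(pt,float),1)
    if 'view' in p: return (np.linalg.inv(np.array(p['view']))@pt)[:3]
    st=st or ctrl.sense()
    t=(np.array(p['tool_from_camera'])@pt)[:3]
    q=st['ee_rot']; return R.from_quat([q[1],q[2],q[3],q[0]]).apply(t)+np.array(st['eef_pos'])
def px2w(cam,u,v,d,st=None):
    f,cx,cy,p=K(cam); return c2w(cam,[(u-cx)*d/f,(v-cy)*d/f,d],st)
def w2px(cam,w):
    f,cx,cy,p=K(cam); c=(np.array(p['view'])@np.append(w,1))[:3]; return c[0]*f/c[2]+cx,c[1]*f/c[2]+cy
E
python3 - <<'E'
from h import *
s=ctrl.sense(); print(s)
for c in ['scene','side','wrist']:
    p,d=ctrl.capture(c); save(c+'0',p); np.save(c+'0.npy',d); print(c,ctrl.camera_params(c))
for c in ['scene','side']:
    for q in ['kit_three','kit_two','magnet_mid','coil_mid','tube_mid','clamp_mid','weight_tall_mid','weight_short_mid','tape_mid','battery_mid']:
        for r in ctrl.pinpoint(c,q):
            w=c2w(c,r['centre']); print(c,q,round(r['score'],2),w.round(0),np.round(w2px(c,w)))
print(ctrl.sense()['time_s'])
E
```

```text
{'time_s': 0.0, 'joints': array([ 9.67597827e-01,  3.13438019e-01,  1.49844750e+00, -2.42494462e-05,
        1.33103505e+00, -2.23395707e-01]), 'dq': array([-5.53416420e-04, -3.25324618e-04,  2.83172416e-04, -1.10305647e-03,
       -5.58240641e-04, -5.00776340e-05]), 'tau': array([-8.40213324e-04, -4.12272871e+01, -2.59732229e+01, -2.58801983e-04,
        4.28233747e-03,  2.04252564e-05]), 'eef_pos': array([194.49419344, 487.35223626, 230.73730017]), 'ee_rot': array([-0.58521273,  0.58556963,  0.39619767, -0.39706633]), 'force': array([ 0.12254191, -0.90747684,  0.67614478]), 'wrist_torque': array([ 0.02616227, -0.02620433,  0.0068787 ]), 'grip_width': 1.0013405663365595}
scene {'fovy': 45.409108960568574, 'cx': 252.4604417220315, 'cy': 187.7117479995351, 'view': array([[-5.17128185e-02,  9.98555134e-01,  1.46092195e-02,
         3.65377317e+01],
       [ 6.91330605e-01,  4.63516079e-02, -7.21050292e-01,
        -4.09472905e+02],
       [-7.20685632e-01, -2.71877424e-02, -6.92728697e-01,
         1.49942441e+03],
       [ 0.00000000e+00,  0.00000000e+00,  0.00000000e+00,
         1.0
[... 1893 characters left out ...]
77 [663.   6.  22.] [263. 194.]
side coil_mid 0.72 [ 714. -184.   20.] [313. 232.]
side coil_mid 0.59 [829. -88.  19.] [330. 197.]
side coil_mid 0.54 [756. -43.  19.] [300. 195.]
side coil_mid 0.25 [445.   9.   5.] [191. 221.]
side tube_mid 0.6 [ 557. -115.   28.] [248. 231.]
side tube_mid 0.6 [459.  98.  11.] [185. 198.]
side clamp_mid 0.6 [566. 107.  14.] [218. 185.]
side weight_tall_mid 0.59 [ 670. -110.   31.] [285. 216.]
side weight_tall_mid 0.26 [ 501. -325.    0.] [264. 309.]
side weight_short_mid 0.74 [660.  97.  15.] [249. 177.]
side tape_mid 0.6 [457. 100.  13.] [184. 197.]
side battery_mid 0.67 [442.  10.   7.] [190. 220.]
side battery_mid 0.16 [ 553. -118.   30.] [247. 232.]
1.15
```

View images.

```bash
python3 - <<'E'
import cv2
a=cv2.imread('pics/scene0.png'); cv2.imwrite('pics/scene0b.png',cv2.resize(a[100:320,70:470],None,fx=2,fy=2,interpolation=3))
a=cv2.imread('pics/side0.png'); cv2.imwrite('pics/side0b.png',cv2.resize(a[100:370,80:430],None,fx=2.2,fy=2.2,interpolation=3))
E
```

```text
(no output)
```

View pics/scene0b.png

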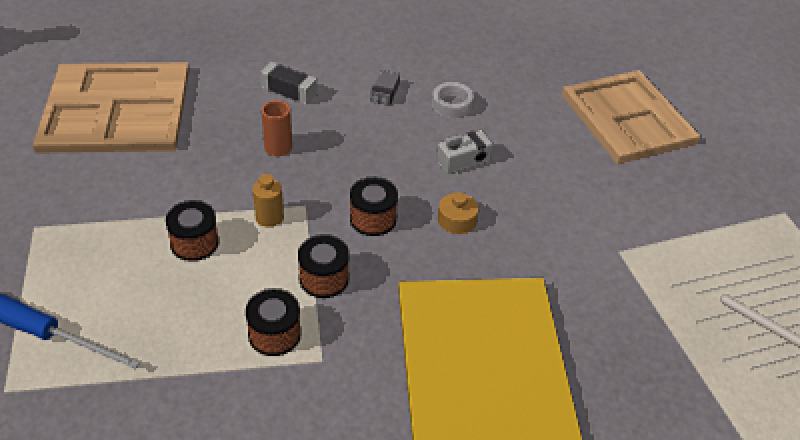

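View pics/side0b.png

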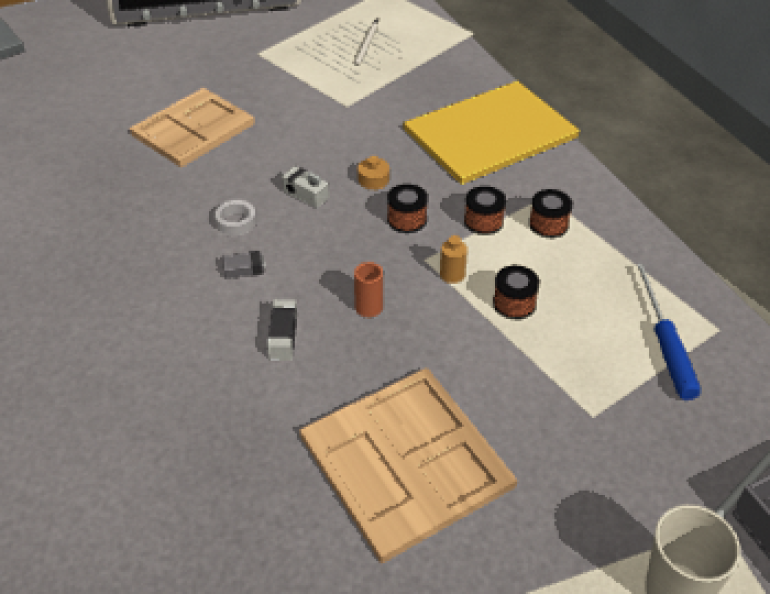

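View pics/wrist0.png

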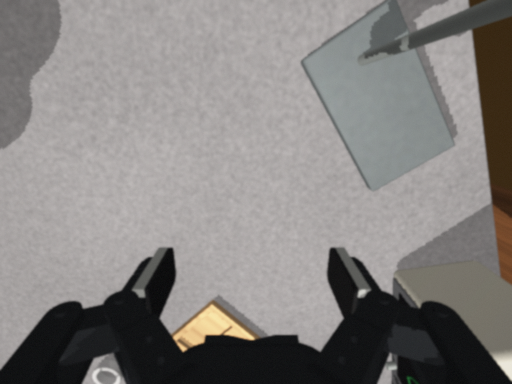

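```bash
python3 - <<'E'
from h import *
P={}
for c in ['scene','side']:
    d=np.load(c+'0.npy'); f,cx,cy,p=K(c); iv=np.linalg.inv(np.array(p['view']))
    v,u=np.mgrid[:384,:512]
    X=np.stack([(u-cx)*d/f,(v-cy)*d/f,d,np.ones_like(d)],-1)@iv.T
    X=X[...,:3]
    tab=X[(d>0)&(abs(X[...,2])<6)]
    print(c,'table z',np.median(tab[:,2]))
    for q in ['kit_three','kit_two','magnet_mid','clamp_mid','coil_mid','tube_mid','weight_tall_mid','weight_short_mid','battery_mid','tape_mid']:
        for r in ctrl.regions_of(c,q)[:4 if q=='coil_mid' else 1]:
            m=r['mask']&(d>0); pts=X[m]
            z=pts[:,2]; 
            zt=np.percentile(z,95)
            top=pts[z>zt-4] if 'kit' not in q else pts[(z>9)&(z<18)]
            rect=cv2.minAreaRect(top[:,:2].astype(np.float32))
            P[(c,q)]=pts
            print(c,q,round(r['score'],2),m.sum(),'ztop',zt.round(1),'mean',top.mean(0).round(1),'rect',np.round(rect[0],1),np.round(rect[1],1),round(rect[2],1), 'ybot',pts.min(0).round(),pts.max(0).round())
import pickle; pickle.dump(P,open('P.pkl','wb'))
E
```

```text
scene table z 2.79497581460987
scene kit_two 0.92 1909 ztop 17.3 mean [477.2 318.2  14.2] rect [470.3 316.2] [141.6 117.5] 23.4 ybot [384. 238.  -1.] [556. 395.  21.]
scene magnet_mid 0.62 365 ztop 30.4 mean [ 446.6 -113.2   28.7] rect [ 445.8 -112.1] [70.3 27.7] 64.3 ybot [ 422. -149.    3.] [472. -76.  32.]
scene coil_mid 0.92 610 ztop 44.3 mean [664.8   6.1  42.7] rect [664.3   5.2] [49.3 50.4] 19.1 ybot [640. -19.   0.] [692.  31.  47.]
scene coil_mid 0.9 608 ztop 44.5 mean [ 713.1 -184.2   42.8] rect [ 712.  -184.1] [51.8 50.3] 7.6 ybot [ 685. -210.    5.] [ 740. -159.   47.]
scene coil_mid 0.68 690 ztop 44.6 mean [754.2 -41.4  42.8] rect [753.8 -40.8] [50.6 49.4] 87.4 ybot [711. -69.   0.] [779. -15.  46.]
scene coil_mid 0.65 787 ztop 44.3 mean [827.4 -83.6  42.6] rect [825.9 -83.2] [52.9 49.7] 8.2 ybot [ 770. -117.    1.] [853. -58.  46.]
scene tube_mid 0.63 329 ztop 62.2 mean [ 556.7 -113.4   61.1] rect [ 554.2 -113.3] [31.5 29.9] 11.7 ybot [ 536. -127.    3.] [574. -96.  64.]
scene weight_tall_mid 0.89 278 ztop 61.9 mean [ 671.5 -107.9   61.8] rect [ 671.5 -107.7] [13.1 14.1
[... 1601 characters left out ...]
de tube_mid 0.86 292 ztop 58.8 mean [ 553.5 -117.1   58.2] rect [ 554.2 -115.7] [32.3 29.9] 86.8 ybot [ 538. -134.   -1.] [570. -99.  62.]
side weight_tall_mid 0.57 4813 ztop 13.8 mean [ 492.8 -337.5   12.1] rect [ 499.6 -326.1] [159.6 168.8] 5.5 ybot [ 413. -417.   -4.] [ 585. -229.   17.]
side weight_short_mid 0.52 163 ztop 34.7 mean [660.8  94.7  34.3] rect [658.3  93.8] [14.7 15.9] 48.5 ybot [639.  72.   2.] [682. 118.  38.]
side battery_mid 0.51 156 ztop 17.5 mean [443.6   5.9  15.7] rect [443.    6.1] [26.7 43.7] 79.1 ybot [420. -12.   1.] [467.  24.  21.]
side tape_mid 0.7 234 ztop 19.7 mean [461.   91.8  18. ] rect [462.6  94.5] [50.4 50.7] 54.6 ybot [436.  64.  -5.] [485. 121.  22.]
```

```bash
cat >> h.py <<'E'
def rectify(cam,img,x0,y0,w,h,z,s=3,st=None):
    # output: right = -y ... use up=+x, left=+y
    out=np.zeros((int(h*s),int(w*s)),np.float32)
    r,c=np.mgrid[:int(h*s),:int(w*s)]
    X=x0+h/2-r/s; Y=y0+w/2-c/s
    f,cx,cy,p=K(cam)
    W=np.stack([X,Y,np.full_like(X,z),np.ones_like(X)],-1)
    if 'view' in p: C=W@np.array(p['view']).T
    else:
        q=st['ee_rot'];T=np.eye(4);T[:3,:3]=R.from_quat([q[1],q[2],q[3],q[0]]).as_matrix();T[:3,3]=st['eef_pos']
        C=W@np.linalg.inv(T@np.array(p['tool_from_camera'])).T
    return cv2.remap(img,(C[...,0]*f/C[...,2]+cx).astype(np.float32),(C[...,1]*f/C[...,2]+cy).astype(np.float32),1)
def outline(im,x0,y0,w,h,s,poly,col):
    pts=np.array([[(y0+w/2-p[1])*s,(x0+h/2-p[0])*s] for p in poly]).astype(np.int32)
    cv2.polylines(im,[pts],True,col,1)
def boxpts(cx,cy,yaw,ox,oy,lx,ly):
    a=np.radians(yaw);c,s_=np.cos(a),np.sin(a)
    return [(cx+c*(ox+dx*lx/2)-s_*(oy+dy*ly/2),cy+s_*(ox+dx*lx/2)+c*(oy+dy*ly/2)) for dx,dy in((-1,-1),(1,-1),(1,1),(-1,1))]
E
python3 - <<'E'
from h import *
tiles=[]
for cam in ['scene','side']:
    img=cv2.imread(f'pics/{cam}0.png'); row=[]
    dz={'scene':2.8,'side':-1}[cam]
    for (x,y,yaw,n) in [(499.6,-326,5.5,3),(472,314.5,23.5,2)]:
        im=rectify(cam,img,x,y,200,200,13+dz,1.9)
        if n==3:
            B=[(0,0,158,166),(-45,0,48,92),(32,36,74,74),(32,-45,56,56)]
        else: B=[(0,0,138,112),(-35,0,48,92),(32,0,54,54)]
        for b in B: outline(im,x,y,200,200,1.9,boxpts(x,y,yaw,*b),(0,255,0))
        row.append(im)
    im=rectify(cam,img,562,107,130,200,30+dz,1.9); im=cv2.resize(rectify(cam,img,562,107,100,100,30+dz,1.9),(380,380),interpolation=2)
    row.append(im[:, :]); 
    row[2]=cv2.resize(row[2],(380,380)); tiles.append(cv2.hconcat(row))
o=cv2.vconcat(tiles); o=cv2.resize(o,(798,532)); cv2.imwrite('pics/rect0.png',o)
E
```

```text
(no output)
```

View pics/rect0.png

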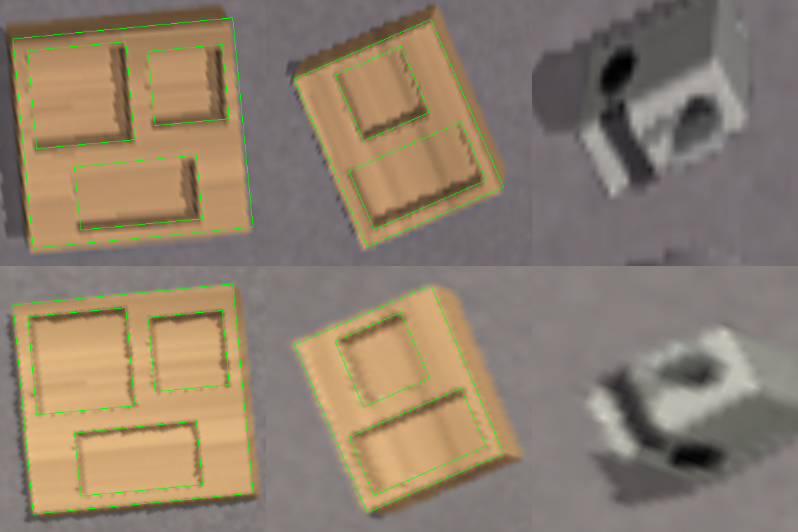

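```bash
cat > plan.py <<'E'
import sys
from h import *
def plan(x,y,z,yaw=None):
    s=ctrl.sense(); q=s['ee_rot']; M=R.from_quat([q[1],q[2],q[3],q[0]]).as_matrix(); p=s['eef_pos']
    cy=np.degrees(np.arctan2(M[1,0],M[0,0]))
    print('t',round(s['time_s'],2),'pos',np.round(p,1),'jawyaw',round(cy,2),'yaxis',np.round(M[:,1],3),'grip',round(s['grip_width']*85,1),'F',np.round(s['force'],1),'q6',round(s['joints'][5],2))
    if x is None: return
    d=np.array([x,y,z])-p
    print('tool offset mm (current axes)',np.round(M.T@d,1))
    if yaw is not None:
        t=(cy-yaw+90)%180-90; print('turn deg',round(t,2))
        a=np.radians(yaw if abs((cy-t-yaw+180)%360-180)<1 else yaw+180)
        X=np.array([np.cos(a),np.sin(a),0]);Y=np.array([0,0,-1]);Z=np.cross(X,Y)
        print('offset in turned axes',np.round([X@d,Y@d,Z@d],1))
if __name__=='__main__':
    a=[float(v) for v in sys.argv[1:]]
    plan(*a) if a else plan(None,0,0)
E
python3 plan.py 446.5 -114 110 -26
```

```text
t 2.15 pos [194.6 487.6 231.3] jawyaw 68.24 yaxis [-0. -0. -1.] grip 85.0 F [ 0.1  0.4 -1. ] q6 -0.22
tool offset mm (current axes) [-465.3  121.3 -456.9]
turn deg -85.76
offset in turned axes [-490.1  121.3  430.3]
```

```bash
sed -i 's/turn deg/turn deg (mod180)/; s/t=(cy-yaw+90)%180-90/t=(cy-yaw+180)%360-180/' plan.py; python3 plan.py 564 107 150 25
```

```text
t 2.15 pos [194.6 487.6 231.3] jawyaw 68.24 yaxis [-0. -0. -1.] grip 85.0 F [ 0.1  0.4 -1. ] q6 -0.22
tool offset mm (current axes) [-216.5   81.3 -484.1]
turn deg (mod180) 43.24
offset in turned axes [ 173.9   81.3 -501. ]
```

>>> drive_tool(
  gripper=[0,0,0,0,0,0,0,0,0,0,0,0,0,0,0,0,0,0,0,0],
  offset=[
    [0,0.0116,0],
    [0,0.0116,0],
    [0,0.0116,0],
    [0,0.0116,0],
    [0,0.0116,0],
    [0,0.0116,0],
    [0,0.0116,0],
    [0.0134,0,-0.0385],
    [0.0134,0,-0.0385],
    [0.0134,0,-0.0385],
    [0.0134,0,-0.0385],
    [0.0134,0,-0.0385],
    [0.0134,0,-0.0385],
    [0.0134,0,-0.0385],
    [0.0134,0,-0.0385],
    [0.0134,0,-0.0385],
    [0.0134,0,-0.0385],
    [0.0134,0,-0.0385],
    [0.0134,0,-0.0385],
    [0.0134,0,-0.0385],
  ],
  turn=[6.18,6.18,6.18,6.18,6.18,6.18,6.18,0,0,0,0,0,0,0,0,0,0,0,0,0],
  force=40,
)

```text
time_s: 3.82
eef_pos: [565.1, 105.6, 150.2]
ee_rot: [0.69, -0.69, -0.153, 0.153]
force: [0.3, 0.5, 0.5]
grip_width: 1.0
```

```bash
python3 - <<'E'
from h import *
import plan
plan.plan(564,107,150,25)
st=ctrl.sense(); p,d=ctrl.capture('wrist'); 
img=p[:,:,::-1].copy(); cv2.imwrite('pics/w1.png',img)
for q in ['clamp_mid','weight_short_mid','tape_mid','coil_mid']:
    for r in ctrl.pinpoint('wrist',q): print(q,round(r['score'],2),c2w('wrist',r['centre'],st).round(1))
im=rectify('wrist',img,600,90,240,200,30,3.2,st); cv2.imwrite('pics/w1r.png',im)
E
```

```text
t 3.82 pos [565.1 105.6 150.2] jawyaw 24.96 yaxis [ 0.  0. -1.] grip 85.0 F [0.3 0.5 0.5] q6 -0.45
tool offset mm (current axes) [-0.4  0.2  1.7]
turn deg (mod180) -0.04
offset in turned axes [-0.4  0.2  1.7]
clamp_mid 0.96 [564.7 107.   16.4]
weight_short_mid 0.94 [662.9 103.   19.7]
weight_short_mid 0.23 [457.5  92.9   7.6]
tape_mid 0.67 [458.8  94.7   8.2]
tape_mid 0.48 [565.9 106.4  19.9]
tape_mid 0.32 [663.9  97.4  21. ]
coil_mid 0.93 [751.2 -43.3  20. ]
coil_mid 0.86 [666.2   7.8  18.7]
```

View pics/w1.png

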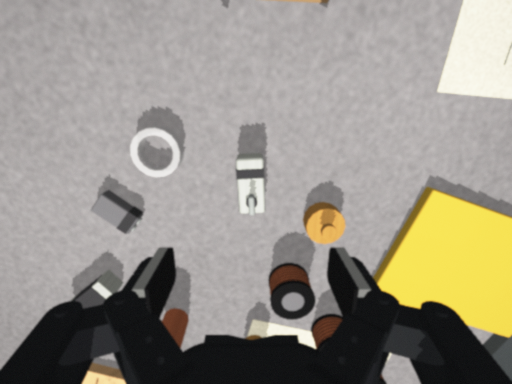

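View pics/w1r.png

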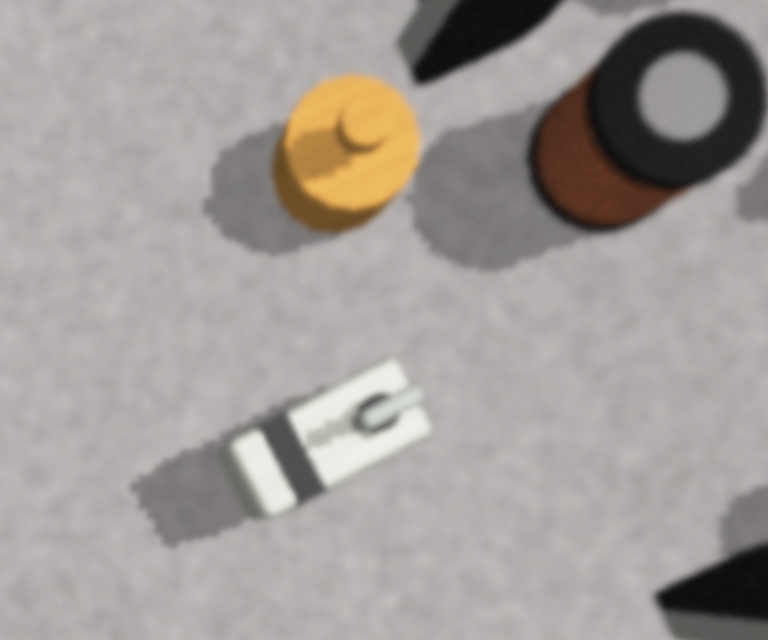

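>>> drive_tool(
  gripper=[0,0,0,0,0,0,1,1,1,1,1,1,1,1],
  offset=[
    [0,0.03,0.001],
    [0,0.03,0],
    [0,0.03,0],
    [0,0.03,0],
    [0,0.019,0],
    [0,0,0],
    [0,0,0],
    [0,0,0],
    [0,0,0],
    [0,0,0],
    [0,0,0],
    [0,0,0],
    [0,0,0],
    [0,0,0],
  ],
  turn=[0,0,0,0,0,0,0,0,0,0,0,0,0,0],
  force=50,
)

```text
time_s: 5.23
eef_pos: [564.2, 108.5, 12.5]
ee_rot: [-0.69, 0.691, 0.154, -0.152]
force: [-1.0, 0.4, 6.4]
grip_width: 0.315
```

>>> drive_tool(
  gripper=[1,1,1],
  offset=[
    [0,0,0],
    [0,0,0],
    [0,0,0],
  ],
  turn=[0,0,0],
)

```text
time_s: 5.48
eef_pos: [564.2, 108.5, 12.5]
ee_rot: [-0.69, 0.691, 0.154, -0.152]
force: [-2.3, 1.3, 7.4]
grip_width: 0.315
```

```bash
python3 plan.py 439.9 300.5 110 23.5; python3 - <<'E'
from h import *
for c in ['side','wrist']:
    p,d=ctrl.capture(c); img=p[:,:,::-1]
    if c=='side': img=cv2.resize(img[120:260,140:320],None,fx=4,fy=4,interpolation=3)
    cv2.imwrite(f'pics/g1{c}.png',img)
E
```

```text
t 5.48 pos [564.2 108.5  12.5] jawyaw 24.98 yaxis [ 0.002  0.    -1.   ] grip 26.8 F [-2.3  1.3  7.4] q6 -0.45
tool offset mm (current axes) [-31.4 -97.8 226.5]
turn deg (mod180) 1.48
offset in turned axes [-37.4 -97.5 225.7]
```

View pics/g1side.png

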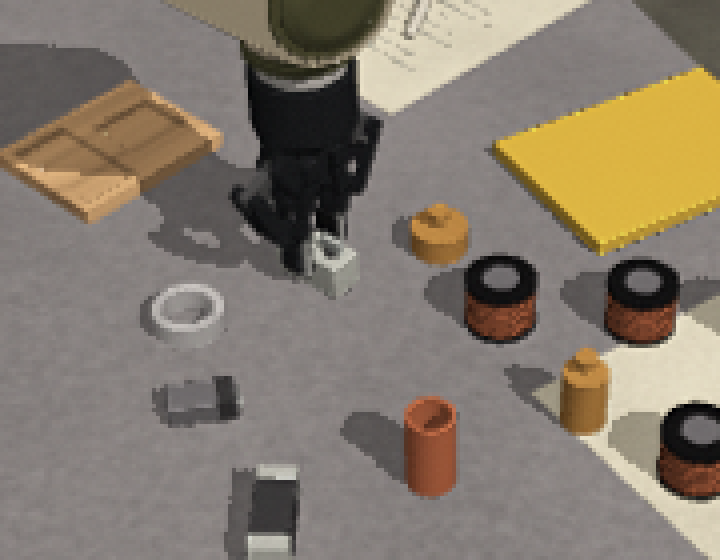

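View pics/g1wrist.png

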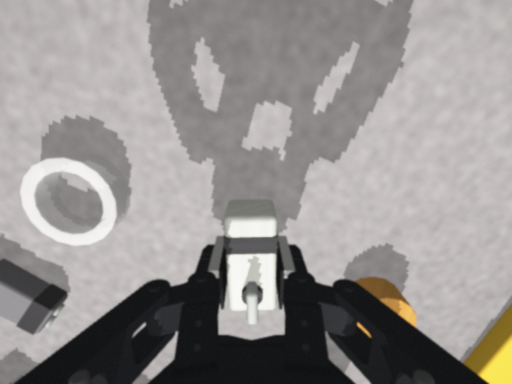

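>>> drive_tool(
  gripper=[1,1,1,1,1,1,1,1,1,1,1,1,1,1],
  offset=[
    [0,-0.01,0],
    [0,-0.02,0],
    [0,-0.03,0],
    [0,-0.03,0],
    [-0.0047,-0.007,0.0284],
    [-0.0047,0,0.0284],
    [-0.0047,0,0.0284],
    [-0.0047,0,0.0284],
    [-0.0047,0,0.0284],
    [-0.0047,0,0.0284],
    [-0.0047,0,0.0284],
    [-0.0047,0,0.0284],
    [0,0,0],
    [0,0,0],
  ],
  turn=[0,0.5,0.5,0.5,0,0,0,0,0,0,0,0,0,0],
)

```text
time_s: 6.75
eef_pos: [437.8, 302.6, 108.7]
ee_rot: [-0.692, 0.692, 0.145, -0.145]
force: [0.7, -0.8, -1.4]
grip_width: 0.313
```

```bash
python3 - <<'E'
from h import *
import plan
plan.plan(439.9,300.5,17.5,23.5)
st=ctrl.sense(); p,d=ctrl.capture('wrist'); 
img=p[:,:,::-1].copy(); cv2.imwrite('pics/w2.png',img)
x,y,yaw=472,314.5,23.5
im=rectify('wrist',img,x,y,200,200,13,3,st)
for b in [(0,0,138,112),(-35,0,48,92),(32,0,54,54)]: outline(im,x,y,200,200,3,boxpts(x,y,yaw,*b),(0,255,0))
cv2.imwrite('pics/w2r.png',cv2.hconcat([im]))
E
```

```text
t 6.75 pos [437.8 302.6 108.7] jawyaw 23.61 yaxis [ 0.  0. -1.] grip 26.6 F [ 0.7 -0.8 -1.4] q6 -0.03
tool offset mm (current axes) [ 1.1 91.2 -2.7]
turn deg (mod180) 0.11
offset in turned axes [ 1.1 91.2 -2.8]
```

View pics/w2.png

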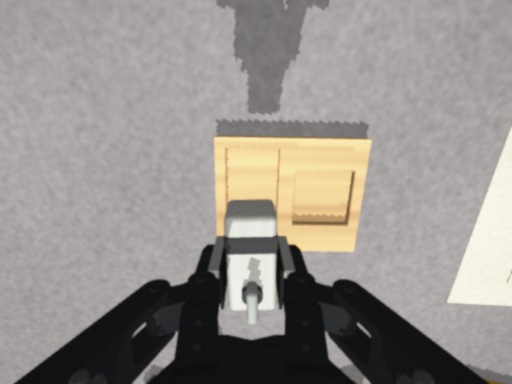

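View pics/w2r.png

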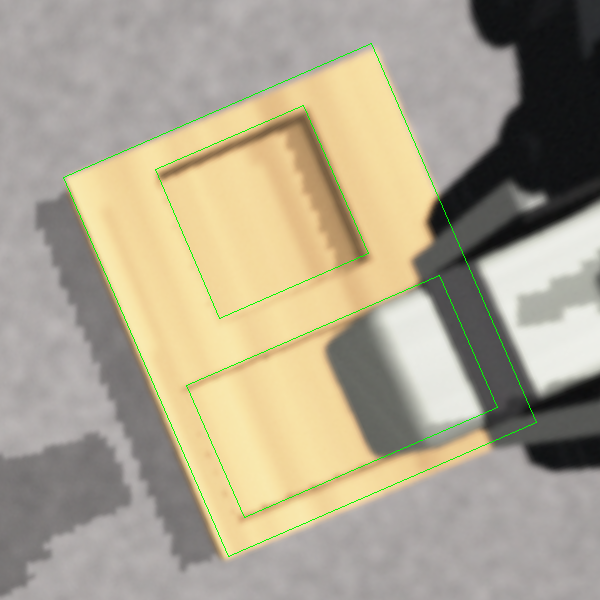

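>>> drive_tool(
  gripper=[1,1,1,1,1,1,1],
  offset=[
    [0.001,0.03,-0.001],
    [0,0.03,0],
    [0,0.02,0],
    [0,0.006,0],
    [0,0.003,0],
    [0,0.002,0],
    [0,0,0],
  ],
  turn=[0,0,0,0,0,0,0],
)

```text
time_s: 7.38
eef_pos: [440.6, 301.2, 18.1]
ee_rot: [0.692, -0.692, -0.144, 0.143]
force: [0.2, 0.2, -2.1]
grip_width: 0.314
```

>>> drive_tool(
  gripper=[1,1,1],
  offset=[
    [0,0.001,0],
    [0,0,0],
    [0,0,0],
  ],
  turn=[0,0,0],
)

```text
time_s: 7.63
eef_pos: [440.7, 301.5, 17.5]
ee_rot: [0.692, -0.692, -0.145, 0.143]
force: [-0.5, -0.7, 6.7]
grip_width: 0.314
```

Contact with the floor; release partially.

>>> drive_tool(
  gripper=[0.5,0.5,0.5,0.5,0.5,0.5,0.5,0.5,0.5,0.5,0.5],
  offset=[
    [0,0,0],
    [0,0,0],
    [0,0,0],
    [0,0,0],
    [0,-0.01,0],
    [0,-0.02,0],
    [0,-0.03,0],
    [0,-0.03,0],
    [0,-0.03,0],
    [0,-0.03,0],
    [0,0,0],
  ],
  turn=[0,0,0,0,0,0,0,0,0,0,0],
)

```text
time_s: 8.55
eef_pos: [441.9, 302.2, 172.6]
ee_rot: [0.693, -0.692, -0.148, 0.14]
force: [1.0, 1.3, -0.1]
grip_width: 0.496
```

```bash
python3 - <<'E'
from h import *
import plan
plan.plan(671,-109,130,23.5)
st=ctrl.sense(); p,d=ctrl.capture('wrist'); 
img=p[:,:,::-1].copy(); cv2.imwrite('pics/w3.png',img)
for r in ctrl.pinpoint('wrist','clamp_mid'): print(r['score'],c2w('wrist',r['centre'],st).round(1))
E
```

```text
t 8.55 pos [441.9 302.2 172.6] jawyaw 23.49 yaxis [ 0.01   0.004 -1.   ] grip 42.1 F [ 1.   1.3 -0.1] q6 -0.03
tool offset mm (current axes) [  45.8   43.1 -468.5]
turn deg (mod180) -0.01
offset in turned axes [  46.2   42.6 -468.5]
0.92 [439.2 300.3  18. ]
```

View pics/w3.png

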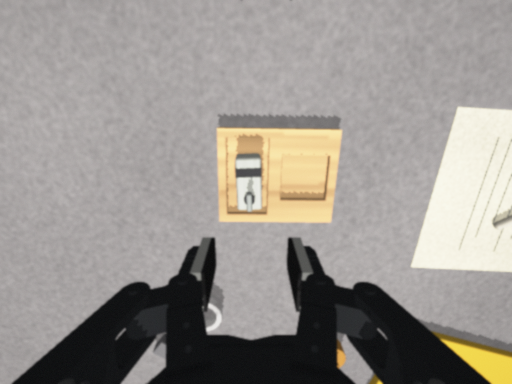

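>>> drive_tool(
  gripper=[0.2,0.2,0.2,0.2,0.2,0.2,0.2,0.2,0.2,0.2,0.2,0.2,0.2,0.2,0.2],
  offset=[
    [0.0036,0.0033,-0.036],
    [0.0036,0.0033,-0.036],
    [0.0036,0.0033,-0.036],
    [0.0036,0.0033,-0.036],
    [0.0036,0.0033,-0.036],
    [0.0036,0.0033,-0.036],
    [0.0036,0.0033,-0.036],
    [0.0036,0.0033,-0.036],
    [0.0036,0.0033,-0.036],
    [0.0036,0.0033,-0.036],
    [0.0036,0.0033,-0.036],
    [0.0036,0.0033,-0.036],
    [0.0036,0.0033,-0.036],
    [0,0,0],
    [0,0,0],
  ],
  turn=[0,0,0,0,0,0,0,0,0,0,0,0,0,0,0],
)

```text
time_s: 9.9
eef_pos: [668.6, -110.7, 120.8]
ee_rot: [0.693, -0.692, -0.142, 0.144]
force: [-0.5, 0.3, -0.7]
grip_width: 0.798
```

```bash
cat > look.py <<'E'
from h import *
import plan,sys
st=ctrl.sense(); p,d=ctrl.capture('wrist'); n=sys.argv[1]
cv2.imwrite(f'pics/{n}.png',p[:,:,::-1])
plan.plan(None,0,0)
for q in sys.argv[2:]:
    for r in ctrl.pinpoint('wrist',q): print(q,round(r['score'],2),c2w('wrist',r['centre'],st).round(1))
    for r in ctrl.regions_of('wrist',q)[:2]:
        f,cx,cy,_=K('wrist'); m=r['mask']&(d>0); v,u=np.nonzero(m); dd=d[m]
        W=np.array([px2w('wrist',a,b,c,st) for a,b,c in zip(u,v,dd)])
        z=np.percentile(W[:,2],95); t=W[W[:,2]>z-4]; rc=cv2.minAreaRect(t[:,:2].astype(np.float32))
        print('  mask',round(r['score'],2),'px',u.mean().round(),v.mean().round(),'ztop',z.round(1),'rect',np.round(rc[0],1),np.round(rc[1],1),round(rc[2],1))
E
python3 look.py w4 weight_tall_mid tube_mid
```

```text
t 9.95 pos [ 668.5 -109.2  121.5] jawyaw 23.44 yaxis [-0.003  0.001 -1.   ] grip 68.3 F [-0.5  1.  -0.6] q6 -0.74
weight_tall_mid 0.82 [ 670.7 -103.9   32.8]
  mask 0.68 px 253.0 199.0 ztop 60.6 rect [ 670.2 -110.7] [15.  15.5] 45.1
tube_mid 0.89 [ 554.7 -116.1   29.6]Traceback (most recent call last):
  File "look.py", line 10, in <module>
    W=np.array([px2w('wrist',a,b,c,st) for a,b,c in zip(u,v,dd)])
                ~~~~^^^^^^^^^^^^^^^^^^
  File "h.py", line 15, in px2w
    f,cx,cy,p=K(cam); return c2w(cam,[(u-cx)*d/f,(v-cy)*d/f,d],st)
              ~^^^^^
  File "h.py", line 6, in K
    p=ctrl.camera_params(cam); f=192/np.tan(np.radians(p['fovy'])/2); return f,p['cx'],p['cy'],p
ValueError: time passes only in moves, steps and waits
```

View pics/w4.png

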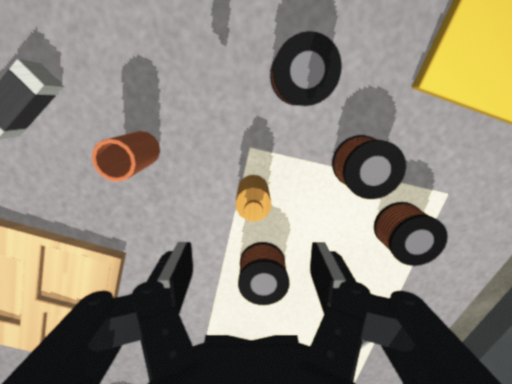

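```bash
python3 - <<'E'
s=open('look.py').read()
a=s.index("        W=np.array"); b=s.index("        z=np.perc")
s=s[:a]+"""        p=CP; C=np.stack([(u-cx)*dd/f,(v-cy)*dd/f,dd],-1)@TC[:3,:3].T+TC[:3,3]; q_=st['ee_rot']; W=R.from_quat([q_[1],q_[2],q_[3],q_[0]]).apply(C)+np.array(st['eef_pos'])
"""+s[b:]
s=s.replace("f,cx,cy,_=K('wrist'); m=","m=").replace("for q in sys.argv","f,cx,cy,CP=K('wrist'); TC=np.array(CP['tool_from_camera'])\nfor q in sys.argv",1)
open('look.py','w').write(s)
E
```

>>> drive_tool(
  gripper=[0.2,0.2,0.2,0.2,0.2,0.2,1,1,1,1,1,1,1,1],
  offset=[
    [0.0015,0.03,-0.001],
    [0,0.03,0],
    [0,0.03,0],
    [0,0.0125,0],
    [0,0.006,0],
    [0,0,0],
    [0,0,0],
    [0,0,0],
    [0,0,0],
    [0,0,0],
    [0,0,0],
    [0,0,0],
    [0,0,0],
    [0,0,0],
  ],
  turn=[0,0,0,0,0,0,0,0,0,0,0,0,0,0],
)

```text
time_s: 11.32
eef_pos: [671.7, -110.0, 16.6]
ee_rot: [-0.692, 0.693, 0.145, -0.143]
force: [-1.9, 0.2, 6.6]
grip_width: 0.351
```

```bash
python3 plan.py 501.3 327.3 120 23.5; python3 look.py g4
```

```text
t 11.32 pos [ 671.7 -110.    16.6] jawyaw 23.48 yaxis [ 0.002 -0.001 -1.   ] grip 29.8 F [-1.9  0.2  6.6] q6 -0.74
tool offset mm (current axes) [  18.1 -104.3  468.8]
turn deg (mod180) -0.02
offset in turned axes [  18.1 -103.4  469. ]
t 11.37 pos [ 671.7 -110.    16.6] jawyaw 23.48 yaxis [ 0.002 -0.001 -1.   ] grip 29.3 F [-1.5 -0.2  7. ] q6 -0.74
```

View pics/g4.png

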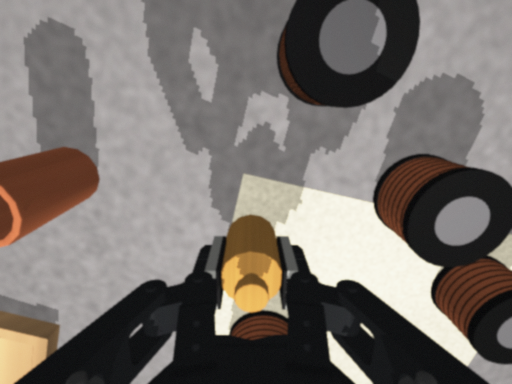

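>>> drive_tool(
  gripper=[1,1,1,1,1,1,1,1,1,1,1,1,1,1,1,1,1,1,1,1],
  offset=[
    [0,-0.01,0],
    [0,-0.03,0],
    [0,-0.03,0],
    [0,-0.03,0.01],
    [0.0014,0,0.025],
    [0.0014,0,0.034],
    [0.0014,0,0.034],
    [0.0014,0,0.034],
    [0.0014,0,0.034],
    [0.0014,0,0.034],
    [0.0014,0,0.034],
    [0.0014,0,0.034],
    [0.0014,0,0.034],
    [0.0014,0,0.034],
    [0.0014,0,0.034],
    [0.0014,0,0.034],
    [0.0014,0,0.034],
    [0.0014,0,0.026],
    [0,0,0],
    [0,0,0],
  ],
  turn=[0,0,0,0,0,0,0,0,0,0,0,0,0,0,0,0,0,0,0,0],
)

```text
time_s: 13.03
eef_pos: [501.4, 329.3, 115.0]
ee_rot: [-0.692, 0.692, 0.145, -0.145]
force: [1.1, -0.5, -2.8]
grip_width: 0.345
```

```bash
python3 plan.py 501.3 327.3 21.6 23.5; python3 look.py g5 clamp_mid weight_tall_mid
```

```text
t 13.03 pos [501.4 329.3 115. ] jawyaw 23.61 yaxis [ 0. -0. -1.] grip 29.3 F [ 1.1 -0.5 -2.8] q6 -0.03
tool offset mm (current axes) [-0.9 93.4 -1.8]
turn deg (mod180) 0.11
offset in turned axes [-0.9 93.4 -1.8]
t 13.08 pos [501.9 328.3 115. ] jawyaw 23.52 yaxis [ 0. -0. -1.] grip 29.6 F [ 0.  -0.1 -2.2] q6 -0.03
clamp_mid 0.78 [438.6 302.7  22.4]
  mask 0.89 px 180.0 199.0 ztop 47.6 rect [448.  286.5] [ 6.2 18.2] 24.7
weight_tall_mid 0.76 [500.5 334.2 129.6]
  mask 0.91 px 252.0 263.0 ztop 158.7 rect [501.1 329.4] [15.1 16.7] 24.3
```

View pics/g5.png

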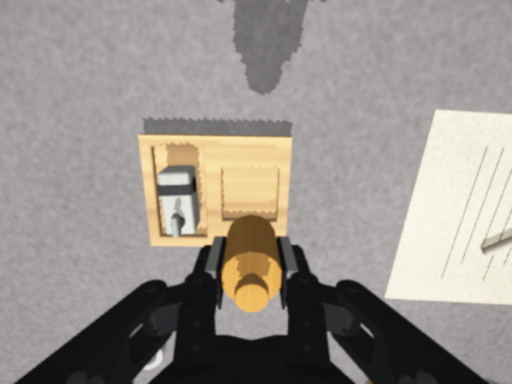

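>>> drive_tool(
  gripper=[1,1,1,1,1,1,1,1],
  offset=[
    [-0.001,0.03,-0.001],
    [0,0.03,0],
    [0,0.02,0],
    [0,0.007,0],
    [0,0.004,0],
    [0,0.0015,0],
    [0,0,0],
    [0,0,0],
  ],
  turn=[0,0,0,0,0,0,0,0],
)

```text
time_s: 13.95
eef_pos: [502.3, 327.2, 23.5]
ee_rot: [0.692, -0.692, -0.145, 0.143]
force: [0.3, -0.1, -3.8]
grip_width: 0.347
```

>>> drive_tool(
  gripper=[1,1,1,1,1],
  offset=[
    [0,0.001,0],
    [0,0.001,0],
    [0,0.0005,0],
    [0,0,0],
    [0,0,0],
  ],
  turn=[0,0,0,0,0],
)

```text
time_s: 14.37
eef_pos: [502.1, 327.3, 21.6]
ee_rot: [0.692, -0.692, -0.145, 0.143]
force: [-4.0, -3.0, 9.5]
grip_width: 0.347
```

>>> drive_tool(
  gripper=[0.5,0.5,0.5,0.5,0.5,0.5,0.5,0.5,0.5,0.5,0.5],
  offset=[
    [0,0,0],
    [0,0,0],
    [0,0,0],
    [0,0,0],
    [0,-0.01,0],
    [0,-0.02,0],
    [0,-0.03,0],
    [0,-0.03,0],
    [0,-0.03,0],
    [0,-0.03,0],
    [0,0,0],
  ],
  turn=[0,0,0,0,0,0,0,0,0,0,0],
)

```text
time_s: 15.28
eef_pos: [503.6, 328.0, 176.8]
ee_rot: [0.693, -0.692, -0.148, 0.14]
force: [1.2, -0.5, 0.9]
grip_width: 0.501
```

```bash
python3 look.py w6 clamp_mid weight_tall_mid;  python3 plan.py 664.5 5 130 5.5
```

```text
t 15.33 pos [502.8 327.5 173.6] jawyaw 23.48 yaxis [ 0.006  0.003 -1.   ] grip 42.6 F [ 0.  -0.3 -0. ] q6 -0.03
clamp_mid 0.55 [443.2 300.9  20.8]
  mask 0.76 px 190.0 179.0 ztop 48.0 rect [448.2 285.6] [ 6.  19.6] 25.3
weight_tall_mid 0.69 [500.3 331.8  34.6]
  mask 0.76 px 249.0 183.0 ztop 65.6 rect [502.  327.4] [14.9 15. ] 62.1
t 15.53 pos [501.  326.7 168.5] jawyaw 23.48 yaxis [-0.002 -0.001 -1.   ] grip 43.0 F [-0.5  0.6 -0.8] q6 -0.03
tool offset mm (current axes) [  21.9   38.5 -360.2]
turn deg (mod180) 17.98
offset in turned axes [ 131.9   38.5 -335.9]
```

View pics/w6.png

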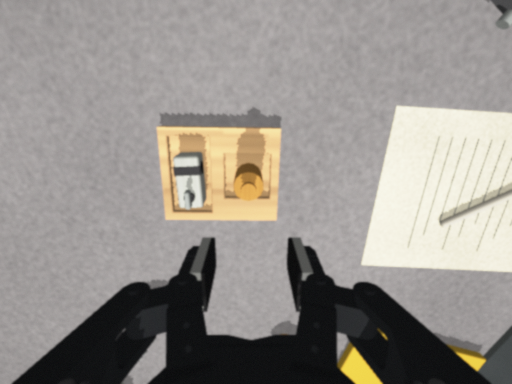

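>>> drive_tool(
  gripper=[0.2,0.2,0.2,0.2,0.2,0.2,0.2,0.2,0.2,0.2,0.2,0.2,0.2,0.1,0.1],
  offset=[
    [0,0,0],
    [0,0,0],
    [0,0,0],
    [0.0132,0.0038,-0.0336],
    [0.0132,0.0038,-0.0336],
    [0.0132,0.0038,-0.0336],
    [0.0132,0.0038,-0.0336],
    [0.0132,0.0038,-0.0336],
    [0.0132,0.0038,-0.0336],
    [0.0132,0.0038,-0.0336],
    [0.0132,0.0038,-0.0336],
    [0.0132,0.0038,-0.0336],
    [0.0132,0.0038,-0.0336],
    [0,0,0],
    [0,0,0],
  ],
  turn=[6,6,6,0,0,0,0,0,0,0,0,0,0,0,0],
)

```text
time_s: 16.78
eef_pos: [664.8, 3.6, 129.7]
ee_rot: [0.707, -0.706, -0.032, 0.034]
force: [-0.1, 0.4, -0.1]
grip_width: 0.899
```

```bash
python3 look.py w7 coil_mid;  python3 plan.py 665 5 18 5.5; python3 - <<'E'
import cv2
a=cv2.imread('pics/w7.png'); b=cv2.imread('pics/scene0.png')
x=cv2.resize(a[100:300,130:450],None,fx=2,fy=2,interpolation=2); y=cv2.resize(b[180:290,140:290],None,fx=2.6,fy=2.6,interpolation=2)
import numpy as np
o=np.zeros((400,800,3),np.uint8); x=cv2.resize(x,(480,300)); y=cv2.resize(y,(310,227)); o[:300,:480]=x; o[:227,485:795]=y
cv2.imwrite('pics/coilcrop.png',o)
E
```

```text
t 16.83 pos [664.5   5.  130.3] jawyaw 5.43 yaxis [-0.002  0.001 -1.   ] grip 76.2 F [-0.1  0.7  0. ] q6 -0.26
coil_mid 0.8 [749.7 -46.7  20.3]
coil_mid 0.66 [ 712.8 -188.3   21.6]
coil_mid 0.65 [826.5 -81.4  23.9]
coil_mid 0.57 [662.3   8.5  16.5]
  mask 0.92 px 392.0 276.0 ztop 41.1 rect [777.3 -42. ] [ 40.  174.3] 54.1
  mask 0.63 px 333.0 236.0 ztop 41.2 rect [742.3 -17.5] [51.6 97.5] 24.7
t 16.93 pos [664.5   6.3 131.3] jawyaw 5.55 yaxis [-0.001  0.    -1.   ] grip 76.8 F [ 0.5 -0.3 -0.3] q6 -0.26
tool offset mm (current axes) [  0.4 113.3  -1.4]
turn deg (mod180) 0.05
offset in turned axes [  0.3 113.3  -1.4]
```

View pics/coilcrop.png

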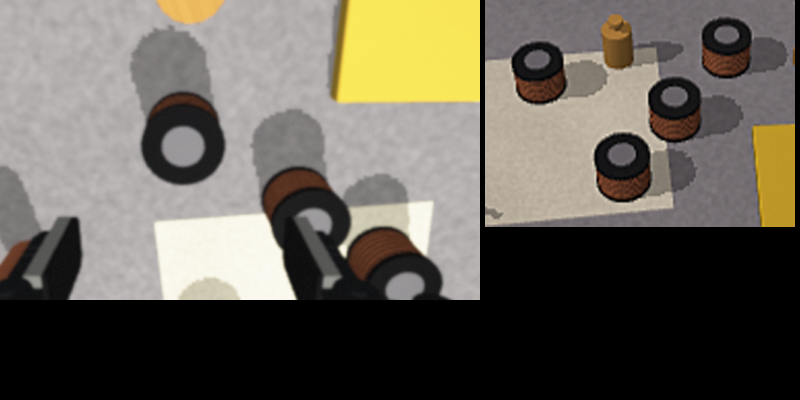

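>>> drive_tool(
  gripper=[0.1,0.1,0.1,0.1,0.1,0.1,1,1,1,1,1,1,1,1],
  offset=[
    [0.0005,0.03,-0.001],
    [0,0.03,0],
    [0,0.03,0],
    [0,0.022,0],
    [0,0.01,0],
    [0,0,0],
    [0,0,0],
    [0,0,0],
    [0,0,0],
    [0,0,0],
    [0,0,0],
    [0,0,0],
    [0,0,0],
    [0,0,0],
  ],
  turn=[0,0,0,0,0,0,0,0,0,0,0,0,0,0],
)

```text
time_s: 18.1
eef_pos: [666.8, 4.3, 12.2]
ee_rot: [-0.706, 0.706, 0.035, -0.033]
force: [-1.7, 1.3, 5.9]
grip_width: 0.583
```

```bash
python3 plan.py 528 -287 110 5.5; python3 look.py g7
```

```text
t 18.1 pos [666.8   4.3  12.2] jawyaw 5.49 yaxis [ 0.004 -0.    -1.   ] grip 49.5 F [-1.7  1.3  5.9] q6 -0.26
tool offset mm (current axes) [-165.6  -98.2 -276.8]
turn deg (mod180) -0.01
offset in turned axes [-166.   -97.8 -276.7]
t 18.15 pos [666.8   4.3  12.2] jawyaw 5.49 yaxis [ 0.004 -0.    -1.   ] grip 49.3 F [-1.4  2.2  6.3] q6 -0.26
```

View pics/g7.png

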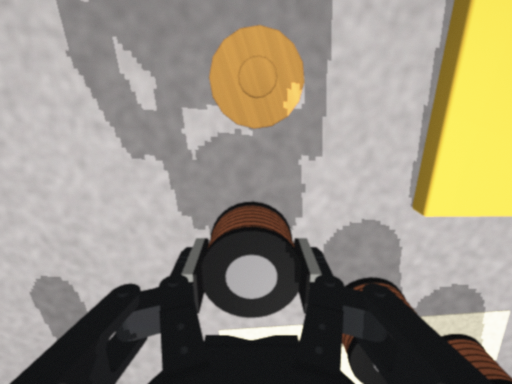

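>>> drive_tool(
  gripper=[1,1,1,1,1,1,1,1,1,1,1,1,1,1,1,1,1],
  offset=[
    [0,-0.01,0],
    [0,-0.025,0],
    [0,-0.03,0],
    [0,-0.03,0],
    [-0.008,0,-0.014],
    [-0.0166,0,-0.0277],
    [-0.0166,0,-0.0277],
    [-0.0166,0,-0.0277],
    [-0.0166,0,-0.0277],
    [-0.0166,0,-0.0277],
    [-0.0166,0,-0.0277],
    [-0.0166,0,-0.0277],
    [-0.0166,0,-0.0277],
    [-0.0166,0,-0.0277],
    [-0.0086,0,-0.0137],
    [0,0,0],
    [0,0,0],
  ],
  turn=[0,0,0,0,0,0,0,0,0,0,0,0,0,0,0,0,0],
)

```text
time_s: 19.57
eef_pos: [526.7, -288.0, 105.6]
ee_rot: [-0.706, 0.707, 0.034, -0.033]
force: [0.4, 0.5, -1.8]
grip_width: 0.585
```

```bash
python3 - <<'E'
from h import *
import plan
plan.plan(528,-287,17.2,5.5)
st=ctrl.sense(); p,d=ctrl.capture('wrist'); 
img=p[:,:,::-1].copy(); cv2.imwrite('pics/w8.png',img)
x,y,yaw=499.6,-326,5.5
im=rectify('wrist',img,x,y,220,220,13,2.7,st)
for b in [(0,0,158,166),(-45,0,48,92),(32,36,74,74),(32,-45,56,56)]: outline(im,x,y,220,220,2.7,boxpts(x,y,yaw,*b),(0,255,0))
cv2.imwrite('pics/w8r.png',im)
E
```

```text
t 19.57 pos [ 526.7 -288.   105.6] jawyaw 5.39 yaxis [ 0.001 -0.    -1.   ] grip 49.7 F [ 0.4  0.5 -1.8] q6 -0.79
tool offset mm (current axes) [ 1.3 88.4  0.9]
turn deg (mod180) -0.11
offset in turned axes [ 1.4 88.4  0.8]
```

View pics/w8r.png

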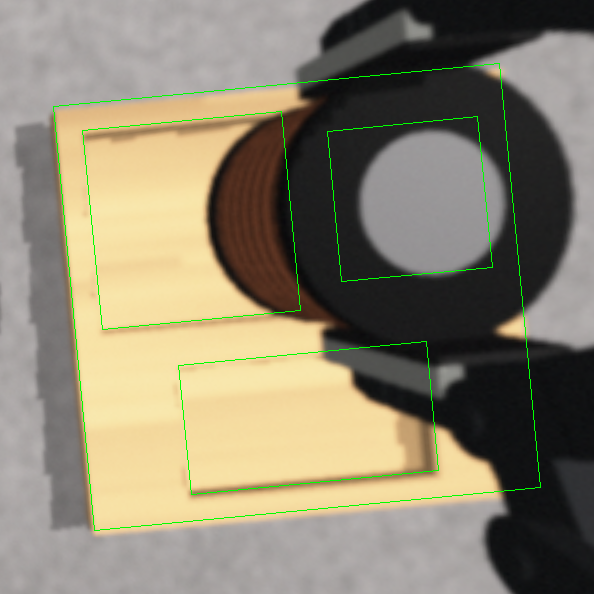

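>>> drive_tool(
  gripper=[1,1,1,1,1,1,1,1],
  offset=[
    [0.001,0.03,0.0005],
    [0,0.03,0],
    [0,0.015,0],
    [0,0.007,0],
    [0,0.003,0],
    [0,0.001,0],
    [0,0,0],
    [0,0,0],
  ],
  turn=[0,0,0,0,0,0,0,0],
)

```text
time_s: 20.28
eef_pos: [528.4, -287.0, 20.0]
ee_rot: [-0.706, 0.707, 0.034, -0.033]
force: [-0.0, -0.7, -1.8]
grip_width: 0.58
```

>>> drive_tool(
  gripper=[1,1,1,1,1],
  offset=[
    [0,0.001,0],
    [0,0.001,0],
    [0,0.001,0],
    [0,0,0],
    [0,0,0],
  ],
  turn=[0,0,0,0,0],
)

```text
time_s: 20.7
eef_pos: [528.1, -287.1, 17.2]
ee_rot: [-0.706, 0.707, 0.034, -0.034]
force: [-3.6, 2.1, 9.3]
grip_width: 0.585
```

Contact with the floor; release to ~62 mm and rise.

>>> drive_tool(
  gripper=[0.26,0.26,0.26,0.26,0.26,0.26,0.26,0.26,0.26,0.26,0.26],
  offset=[
    [0,0,0],
    [0,0,0],
    [0,0,0],
    [0,0,0],
    [0,-0.01,0],
    [0,-0.02,0],
    [0,-0.03,0],
    [0,-0.03,0],
    [0,-0.03,0],
    [0,-0.03,0],
    [0,0,0],
  ],
  turn=[0,0,0,0,0,0,0,0,0,0,0],
)

```text
time_s: 21.62
eef_pos: [529.6, -288.2, 172.8]
ee_rot: [-0.704, 0.709, 0.037, -0.031]
force: [0.6, -1.2, 1.7]
grip_width: 0.739
```

```bash
python3 look.py w9 coil_mid tube_mid;  python3 plan.py 555 -115 140 5.5
```

```text
t 21.67 pos [ 528.8 -287.6  169.6] jawyaw 5.49 yaxis [ 0.005 -0.004 -1.   ] grip 62.6 F [-0.9 -1.  -0.7] q6 -0.79
coil_mid 0.88 [ 717.5 -183.9   19.5]
coil_mid 0.56 [ 525.3 -281.7   24.9]
  mask 0.63 px 249.0 180.0 ztop 46.4 rect [ 528.  -287.3] [50.9 51. ] 5.2
  mask 0.57 px 440.0 100.0 ztop 41.1 rect [ 714.1 -186. ] [52.8 50.5] 10.1
  mask 0.64 px 293.0 12.0 ztop 60.3 rect [ 555.4 -128.6] [27.6  7.7] 5.7
t 21.87 pos [ 527.3 -286.4  164.5] jawyaw 5.48 yaxis [-0.002  0.001 -1.   ] grip 63.0 F [ 0.8  0.3 -0.4] q6 -0.79
tool offset mm (current axes) [ 44.   24.7 167.9]
turn deg (mod180) -0.02
offset in turned axes [ 44.   24.5 168. ]
```

View pics/w9.png

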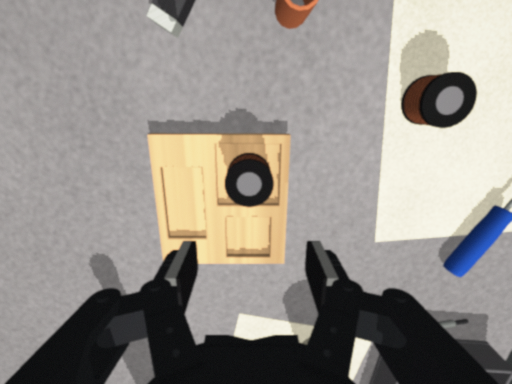

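>>> drive_tool(
  gripper=[0.26,0.26,0.26,0.26,0.26,0.26,0.26],
  offset=[
    [0.0088,0.0049,0.0336],
    [0.0088,0.0049,0.0336],
    [0.0088,0.0049,0.0336],
    [0.0088,0.0049,0.0336],
    [0.0088,0.0049,0.0336],
    [0,0,0],
    [0,0,0],
  ],
  turn=[0,0,0,0,0,0,0],
)

```text
time_s: 22.45
eef_pos: [555.2, -113.7, 140.1]
ee_rot: [0.707, -0.706, -0.034, 0.036]
force: [-0.8, -0.6, -0.1]
grip_width: 0.742
```

```bash
python3 look.py w10 tube_mid;  python3 plan.py 555 -115 18 5.5
```

```text
t 22.5 pos [ 555.3 -115.1  140.4] jawyaw 5.54 yaxis [-0.001  0.    -1.   ] grip 63.0 F [-0.4 -0.5 -0. ] q6 -0.51
tube_mid 0.86 [ 553.3 -116.4   31. ]
  mask 0.88 px 251.0 196.0 ztop 60.6 rect [ 554.8 -114.8] [32.2 32.9] 27.8
t 22.6 pos [ 555.4 -116.3  140.9] jawyaw 5.42 yaxis [-0.001  0.    -1.   ] grip 62.5 F [ 0.2  0.5 -0.6] q6 -0.51
tool offset mm (current axes) [ -0.2 122.9   1.3]
turn deg (mod180) -0.08
offset in turned axes [ -0.2 122.9   1.3]
```

View pics/w10.png

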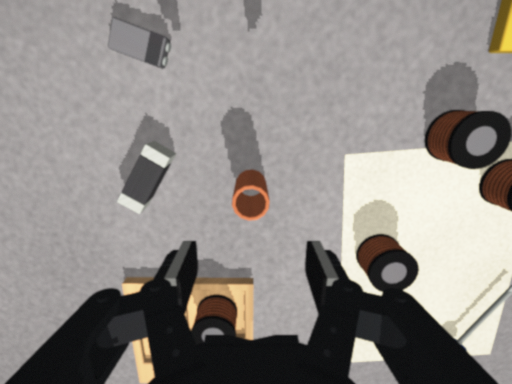

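>>> drive_tool(
  gripper=[0.26,0.26,0.26,0.26,0.26,0.26,1,1,1,1,1,1,1,1],
  offset=[
    [0,0.03,0.0005],
    [0,0.03,0],
    [0,0.03,0],
    [0,0.023,0],
    [0,0.01,0],
    [0,0,0],
    [0,0,0],
    [0,0,0],
    [0,0,0],
    [0,0,0],
    [0,0,0],
    [0,0,0],
    [0,0,0],
    [0,0,0],
  ],
  turn=[0,0,0,0,0,0,0,0,0,0,0,0,0,0],
)

```text
time_s: 23.77
eef_pos: [556.4, -115.5, 20.1]
ee_rot: [-0.706, 0.707, 0.035, -0.033]
force: [-1.0, -0.6, 7.0]
grip_width: 0.394
```

```bash
python3 plan.py 535.8 -367.7 120 5.5; python3 look.py g10
```

```text
t 23.77 pos [ 556.4 -115.5   20.1] jawyaw 5.48 yaxis [ 0.003 -0.002 -1.   ] grip 33.5 F [-1.  -0.6  7. ] q6 -0.51
tool offset mm (current axes) [ -44.3  -99.5 -249.3]
turn deg (mod180) -0.02
offset in turned axes [ -44.7  -99.9 -249.1]
t 23.82 pos [ 556.4 -115.5   20.1] jawyaw 5.48 yaxis [ 0.003 -0.002 -1.   ] grip 33.4 F [-2.  -0.3  6.6] q6 -0.51
```

View pics/g10.png

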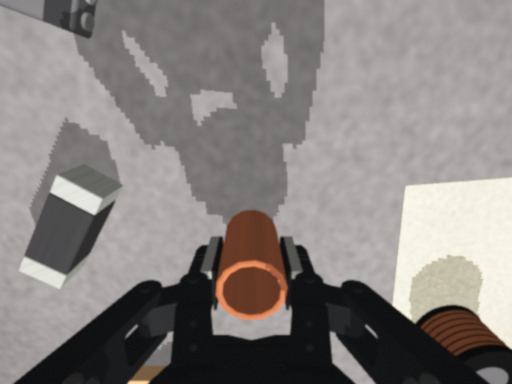

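>>> drive_tool(
  gripper=[1,1,1,1,1,1,1,1,1,1,1,1,1,1,1,1],
  offset=[
    [0,-0.01,0],
    [0,-0.03,0],
    [0,-0.03,0],
    [0,-0.03,0],
    [-0.0025,0,-0.0139],
    [-0.005,0,-0.0277],
    [-0.005,0,-0.0277],
    [-0.005,0,-0.0277],
    [-0.005,0,-0.0277],
    [-0.005,0,-0.0277],
    [-0.005,0,-0.0277],
    [-0.005,0,-0.0277],
    [-0.005,0,-0.0277],
    [-0.0022,0,-0.0138],
    [0,0,0],
    [0,0,0],
  ],
  turn=[0,0,0,0,0,0,0,0,0,0,0,0,0,0,0,0],
)

```text
time_s: 25.15
eef_pos: [534.3, -367.7, 118.1]
ee_rot: [0.707, -0.706, -0.033, 0.033]
force: [0.2, -0.2, -1.4]
grip_width: 0.394
```

```bash
python3 plan.py 535.8 -367.7 25.1 5.5; python3 look.py g11
```

```text
t 25.15 pos [ 534.3 -367.7  118.1] jawyaw 5.41 yaxis [-0.     0.001 -1.   ] grip 33.5 F [ 0.2 -0.2 -1.4] q6 -0.88
tool offset mm (current axes) [ 1.5 93.  -0.2]
turn deg (mod180) -0.09
offset in turned axes [ 1.4 93.  -0.2]
t 25.2 pos [ 534.7 -366.8  118.2] jawyaw 5.48 yaxis [-0.     0.001 -1.   ] grip 33.4 F [ 0.8 -0.3 -1.5] q6 -0.88
```

View pics/g11.png

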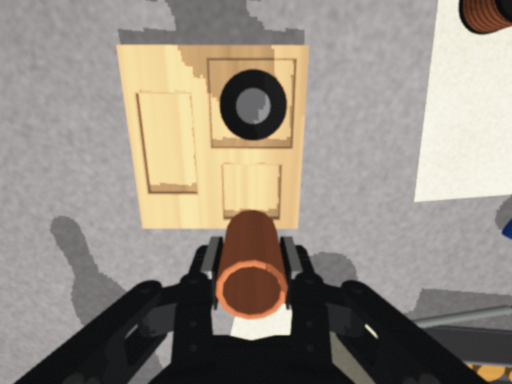

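>>> drive_tool(
  gripper=[1,1,1,1,1,1,1,1],
  offset=[
    [0.001,0.03,-0.0005],
    [0,0.03,0],
    [0,0.018,0],
    [0,0.008,0],
    [0,0.003,0],
    [0,0.0015,0],
    [0,0,0],
    [0,0,0],
  ],
  turn=[0,0,0,0,0,0,0,0],
)

```text
time_s: 25.87
eef_pos: [536.4, -368.0, 29.2]
ee_rot: [-0.706, 0.707, 0.034, -0.033]
force: [-0.1, 0.4, -1.6]
grip_width: 0.392
```

>>> drive_tool(
  gripper=[1,1,1,1,1,1],
  offset=[
    [0,0.002,0],
    [0,0.001,0],
    [0,0.001,0],
    [0,0,0],
    [0,0,0],
    [0,0,0],
  ],
  turn=[0,0,0,0,0,0],
)

```text
time_s: 26.37
eef_pos: [536.1, -368.0, 25.1]
ee_rot: [-0.706, 0.707, 0.034, -0.034]
force: [-3.0, 2.6, 7.3]
grip_width: 0.395
```

>>> drive_tool(
  gripper=[0.45,0.45,0.45,0.45,0.45,0.45,0.45,0.45,0.45,0.45,0.45,0.45],
  offset=[
    [0,0,0],
    [0,0,0],
    [0,0,0],
    [0,0,0],
    [0,-0.01,0],
    [0,-0.02,0],
    [0,-0.03,0],
    [0,-0.03,0],
    [0,-0.03,0],
    [0,-0.02,0],
    [0,0,0],
    [0,0,0],
  ],
  turn=[0,0,0,0,0,0,0,0,0,0,0,0],
)

```text
time_s: 27.37
eef_pos: [536.1, -367.9, 165.2]
ee_rot: [-0.706, 0.707, 0.034, -0.033]
force: [0.1, 0.5, -1.2]
grip_width: 0.547
```

```bash
python3 look.py w12 tube_mid coil_mid;  python3 plan.py 446.5 -114 130 -26
```

```text
t 27.42 pos [ 535.7 -367.5  163.6] jawyaw 5.48 yaxis [-0.  0. -1.] grip 46.9 F [ 0.4 -0.5 -0.5] q6 -0.88
tube_mid 0.89 [ 533.3 -366.3   35.9]
  mask 0.78 px 251.0 187.0 ztop 65.6 rect [ 535.7 -367.2] [32.8 32.8] 5.4
coil_mid 0.9 [ 528.8 -285.6   22.2]
coil_mid 0.65 [ 717.  -188.    16.7]
  mask 0.88 px 251.0 104.0 ztop 46.4 rect [ 528.1 -287.8] [50.6 51.3] 5.6
  mask 0.66 px 462.0 19.0 ztop 41.0 rect [ 715.1 -198.7] [53.3 27.5] 4.8
t 27.62 pos [ 535.5 -367.4  162.5] jawyaw 5.48 yaxis [-0.001  0.001 -1.   ] grip 46.7 F [ 0.4 -0.4 -1.2] q6 -0.88
tool offset mm (current axes) [-64.4  33.  260.7]
turn deg (mod180) 31.48
offset in turned axes [-191.1   32.5  188.7]
```

View pics/w12.png

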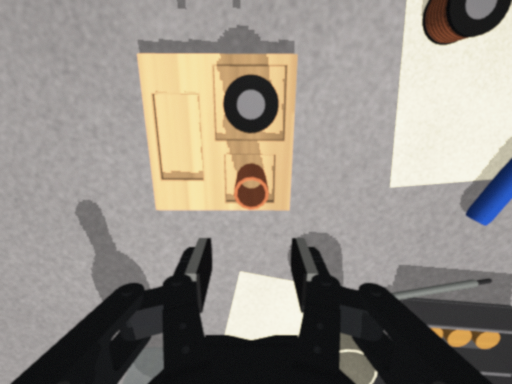

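>>> drive_tool(
  gripper=[0.3,0.3,0.3,0.3,0.3,0.3,0.3,0.3,0.3,0.3,0.3,0.3,0.3,0.3,0.3,0.3],
  offset=[
    [-0.0072,0.0037,0.029],
    [-0.0072,0.0037,0.029],
    [-0.0072,0.0037,0.029],
    [-0.0072,0.0037,0.029],
    [-0.0072,0.0037,0.029],
    [-0.0072,0.0037,0.029],
    [-0.0072,0.0037,0.029],
    [-0.0072,0.0037,0.029],
    [-0.0072,0.0037,0.029],
    [0,0,0],
    [0,0,0],
    [0,0,0],
    [0,0,0],
    [0,0,0],
    [0,0,0],
    [0,0,0],
  ],
  turn=[0,0,0,0,0,0,0,0,0,6.3,6.3,6.3,6.3,6.3,0,0],
)

```text
time_s: 28.95
eef_pos: [446.3, -114.0, 130.1]
ee_rot: [0.689, -0.689, 0.158, -0.158]
force: [-0.5, 0.1, -0.7]
grip_width: 0.702
```

```bash
python3 look.py w13 magnet_mid;  python3 plan.py 446.5 -114 11 -26
```

```text
t 29.0 pos [ 446.3 -114.   130.2] jawyaw -25.83 yaxis [-0.  0. -1.] grip 59.2 F [-0.3 -0.1 -1.5] q6 -0.05
magnet_mid 0.75 [ 449.9 -114.    13. ]
  mask 0.55 px 251.0 189.0 ztop 27.2 rect [ 445.7 -115. ] [70.4 25.9] 63.4
t 29.1 pos [ 446.4 -114.   130.3] jawyaw -25.89 yaxis [-0.  0. -1.] grip 59.6 F [-0.2 -0.4  0.5] q6 -0.05
tool offset mm (current axes) [1.000e-01 1.193e+02 1.000e-01]
turn deg (mod180) 0.11
offset in turned axes [1.000e-01 1.193e+02 1.000e-01]
```

View pics/w13.png

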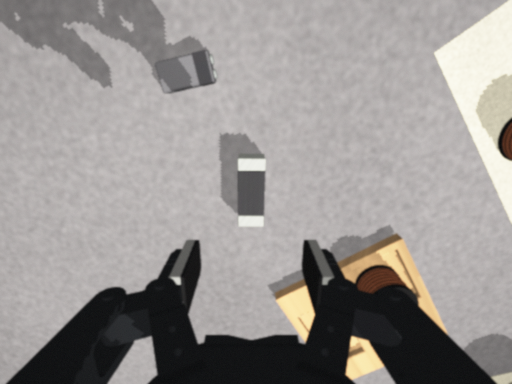

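>>> drive_tool(
  gripper=[0.3,0.3,0.3,0.3,0.3,0.3,1,1,1,1,1,1,1,1],
  offset=[
    [0,0.03,-0.0005],
    [0,0.03,0],
    [0,0.03,0],
    [0,0.02,0],
    [0,0.01,0],
    [0,0,0],
    [0,0,0],
    [0,0,0],
    [0,0,0],
    [0,0,0],
    [0,0,0],
    [0,0,0],
    [0,0,0],
    [0,0,0],
  ],
  turn=[0.5,0,0,0,0,0,0,0,0,0,0,0,0,0],
)

```text
time_s: 30.27
eef_pos: [446.9, -114.9, 11.8]
ee_rot: [-0.688, 0.689, -0.161, 0.163]
force: [-0.1, 0.7, 6.2]
grip_width: 0.291
```

```bash
python3 plan.py 454.8 -330.3 110 5.5; python3 look.py g13
```

```text
t 30.27 pos [ 446.9 -114.9   11.8] jawyaw -26.5 yaxis [ 0.002 -0.001 -1.   ] grip 24.7 F [-0.1  0.7  6.2] q6 -0.04
tool offset mm (current axes) [ 103.4  -97.9 -189.3]
turn deg (mod180) -32.0
offset in turned axes [ -12.8  -98.2 -215.2]
t 30.32 pos [ 446.9 -114.9   11.8] jawyaw -26.51 yaxis [ 0.002 -0.001 -1.   ] grip 24.7 F [-1.   1.   6.4] q6 -0.04
```

View pics/g13.png

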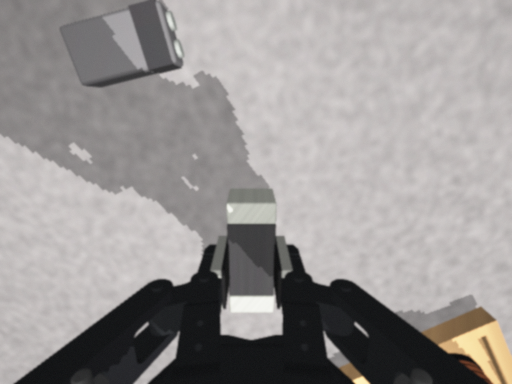

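>>> drive_tool(
  gripper=[1,1,1,1,1,1,1,1,1,1,1,1,1,1,1,1,1,1,1],
  offset=[
    [0,-0.01,0],
    [0,-0.03,0],
    [0,-0.03,0],
    [0,-0.03,0],
    [0,0,0],
    [0,0,0],
    [0,0,0],
    [0,0,0],
    [-0.0008,0,-0.0134],
    [-0.0016,0,-0.0269],
    [-0.0016,0,-0.0269],
    [-0.0016,0,-0.0269],
    [-0.0016,0,-0.0269],
    [-0.0016,0,-0.0269],
    [-0.0016,0,-0.0269],
    [-0.0016,0,-0.0269],
    [-0.0008,0,-0.0135],
    [0,0,0],
    [0,0,0],
  ],
  turn=[0,0,0,-6.4,-6.4,-6.4,-6.4,-6.4,0,0,0,0,0,0,0,0,0,0,0],
)

```text
time_s: 31.9
eef_pos: [453.7, -330.0, 111.0]
ee_rot: [0.706, -0.706, -0.034, 0.033]
force: [0.8, -0.0, -3.6]
grip_width: 0.291
```

```bash
python3 plan.py 454.8 -330.3 16.8 5.5; python3 look.py g14
```

```text
t 31.9 pos [ 453.7 -330.   111. ] jawyaw 5.43 yaxis [ 0.  0. -1.] grip 24.7 F [ 0.8 -0.  -3.6] q6 -0.93
tool offset mm (current axes) [ 1.  94.2 -0.4]
turn deg (mod180) -0.07
offset in turned axes [ 1.  94.2 -0.4]
t 31.95 pos [ 453.9 -329.3  110.9] jawyaw 5.48 yaxis [-0.  0. -1.] grip 24.2 F [-0.7  0.4 -3.8] q6 -0.93
```

View pics/g14.png

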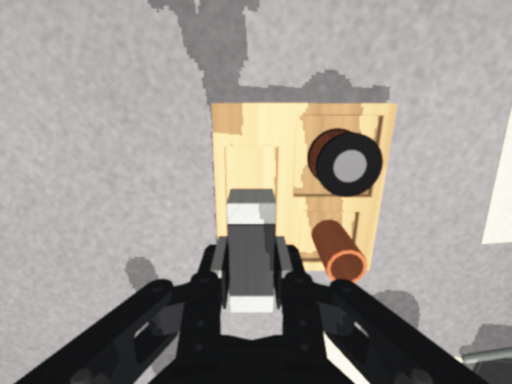

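>>> drive_tool(
  gripper=[1,1,1,1,1,1,1,1],
  offset=[
    [0.0005,0.03,-0.0005],
    [0,0.03,0],
    [0,0.018,0],
    [0,0.009,0],
    [0,0.003,0],
    [0,0.002,0],
    [0,0,0],
    [0,0,0],
  ],
  turn=[0,0,0,0,0,0,0,0],
)

```text
time_s: 32.62
eef_pos: [455.1, -330.8, 19.6]
ee_rot: [-0.706, 0.707, 0.034, -0.033]
force: [-0.0, 1.5, -3.0]
grip_width: 0.29
```

>>> drive_tool(
  gripper=[1,1,1,1,1,1],
  offset=[
    [0,0.001,0],
    [0,0.001,0],
    [0,0.001,0],
    [0,0,0],
    [0,0,0],
    [0,0,0],
  ],
  turn=[0,0,0,0,0,0],
)

```text
time_s: 33.12
eef_pos: [454.8, -330.7, 16.8]
ee_rot: [-0.706, 0.707, 0.034, -0.034]
force: [-3.7, 2.7, 9.5]
grip_width: 0.292
```

>>> drive_tool(
  gripper=[0.54,0.54,0.54,0.54,0.54,0.54,0.54,0.54,0.54,0.54,0.54,0.54,0.54],
  offset=[
    [0,0,0],
    [0,0,0],
    [0,0,0],
    [0,0,0],
    [0,-0.01,0],
    [0,-0.02,0],
    [0,-0.03,0],
    [0,-0.03,0],
    [0,-0.03,0],
    [0,-0.03,0],
    [-0.02,-0.03,0.02],
    [0,0,0],
    [0,0,0],
  ],
  turn=[0,0,0,0,0,0,0,0,0,0,0,0,0],
)

```text
time_s: 34.2
eef_pos: [432.8, -312.4, 197.8]
ee_rot: [-0.705, 0.707, 0.035, -0.033]
force: [0.4, -0.3, -0.4]
grip_width: 0.46
```

```bash
python3 look.py w15 magnet_mid tube_mid coil_mid; python3 - <<'E'
from h import *
for c in ['scene','side']:
    p,d=ctrl.capture(c); save(c+'9',p)
    for q in ['clamp_mid','weight_tall_mid','weight_short_mid','tape_mid','battery_mid','magnet_mid','coil_mid','tube_mid']:
        for r in ctrl.pinpoint(c,q)[:3]: print(c,q,round(r['score'],2),c2w(c,r['centre']).round(0))
a=cv2.imread('pics/scene9.png')[90:230,60:460]; b=cv2.imread('pics/side9.png')[130:370,60:400]
cv2.imwrite('pics/fin.png',cv2.vconcat([cv2.resize(a,(798,279),interpolation=2)])); cv2.imwrite('pics/fin2.png',cv2.resize(b,(800,565),interpolation=2))
E
```

```text
t 34.25 pos [ 432.7 -312.4  196.1] jawyaw 5.48 yaxis [ 0.001 -0.001 -1.   ] grip 38.7 F [-0.3 -0.7 -0.8] q6 -0.94
magnet_mid 0.93 [ 459.8 -330.5   19.8]
  mask 0.92 px 268.0 189.0 ztop 32.3 rect [ 454.7 -331.3] [25.3 70.1] 4.9
tube_mid 0.75 [ 537.  -366.5   37.3]
  mask 0.61 px 330.0 229.0 ztop 65.5 rect [ 535.1 -367.4] [31.9 32.8] 6.1
coil_mid 0.81 [ 526.6 -287.2   23.8]
  mask 0.8 px 334.0 162.0 ztop 46.3 rect [ 527.7 -287.3] [51.3 51.1] 31.9
  mask 0.77 px 496.0 89.0 ztop 39.9 rect [ 692.7 -194.4] [ 9.1 37.8] 20.3
scene clamp_mid 0.58 [436. 299.  24.]
scene weight_tall_mid 0.73 [500. 326.  41.]
scene weight_short_mid 0.81 [661. 100.  20.]
scene weight_short_mid 0.46 [437.  11.   5.]
scene weight_short_mid 0.42 [ 496. -322.    2.]
scene tape_mid 0.56 [463.  95.  13.]
scene battery_mid 0.44 [438.   8.  10.]
scene battery_mid 0.4 [ 452. -330.   20.]
scene magnet_mid 0.86 [ 454. -333.   19.]
scene coil_mid 0.96 [ 528. -282.   24.]
scene coil_mid 0.91 [751. -43.  21.]
scene coil_mid 0.74 [830. -78.  21.]
scene tube_mid 0.92 [ 535. -365.   37.]
side weight_short_mid 0.36 [660. 101.  18.]
side weight_short_mid 0.18 [473. 312.  -3.]
side tape_mid 0.56 [461.  96.  11.]
side magnet_mid 0.91 [ 457. -330.   18.]
side magnet_mid 0.49 [ 538. -370.   36.]
side coil_mid 0.88 [ 523. -286.   21.]
side coil_mid 0.77 [ 712. -184.   19.]
side coil_mid 0.74 [829. -85.  16.]
side tube_mid 0.61 [ 537. -367.   32.]
```

View pics/w15.png

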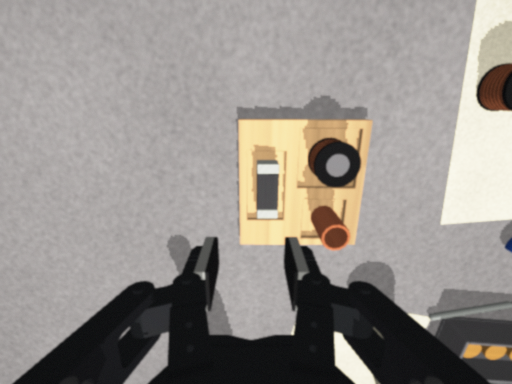

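View pics/fin2.png

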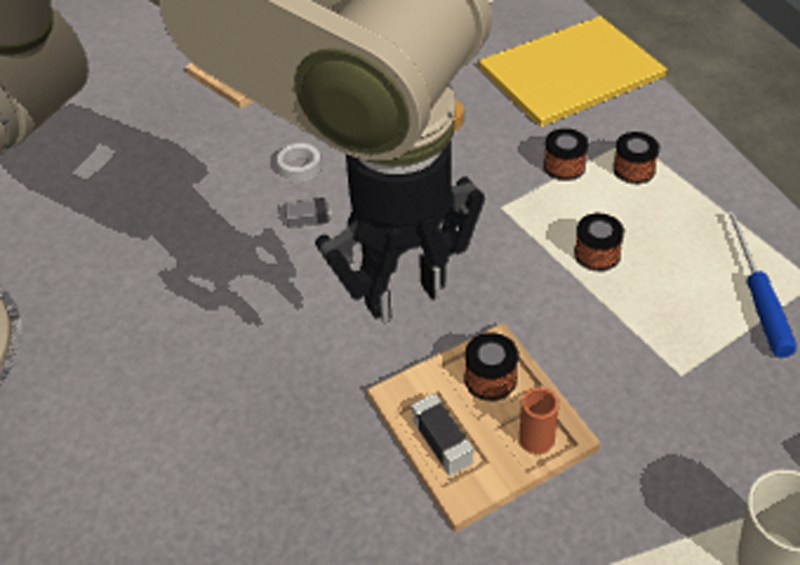

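View pics/fin.png

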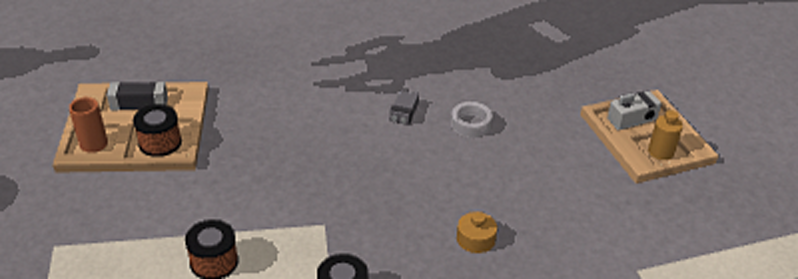

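```bash
python3 -c "
from rig import ctrl
print(ctrl.finish_job())"
```

```text
the job is handed in; nothing more can be done
None
```

I placed all five things flat in their pockets and handed the job in at about 35 s of the 112 s allowed. There was no verdict to read back. Each thing was lowered until the force reading showed it touching the pocket floor, and only then released.

Of the four look-alike coils I took the one nearest the base (scene pixel 256, 204; about 664 mm away).

**Placing:** the last checks put each thing this far from its pocket centre:

| Thing | Board | Offset from pocket centre | Top height measured (expected) |
|---|---|---|---|
| Bar magnet | three pockets | about 1 mm | 32 mm (31) |
| Coil | three pockets | within 1 mm | 46 mm (45) |
| Copper tube | three pockets | within 1 mm | 65.5 mm (65) |
| Clamp block, screw up | two pockets | within 2 mm | 48 mm (49) |
| Taller weight | two pockets | within 1 mm | 65.6 mm (65) |

- **Clamp and weight:** these are wrist-camera values from when the weight was set down. A final scene view a few seconds after that still showed both in their pockets and upright.
- **Left alone:** the shorter weight, tape and battery showed no shift beyond the camera error of about 4 mm.

**Disagreements:**
- The two fixed cameras differed by up to about 4 mm before the grasps, so I used their average and checked with the wrist camera.
- The arm hid the two-pocket board from the side camera in the last view.
- A few low-score network hits were clearly other objects, and I ignored them.

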